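# Snap the cap onto the ink tank's open neck

### The arm

A 6-joint arm with a two-finger parallel gripper is mounted at the origin on a cart in front of the work surface, level with it; the furniture and walls round the work are solid. World frame = base frame: x ahead of the robot, y to its left, z up, the work surface at z = 0. Lengths are in mm, angles in rad, forces in N, time in s.
With the tool pointing down it reaches from about 275 to 1000 mm from the base axis. Payload 8.4 kg.
Tool frame: the origin (TCP) lies at the very end of the fingers, on their centre line; the grasp point (between the pads) lies behind it (r.grip_point_offset is the x of the grasp point in the tool frame, in mm); x points along the fingers, z is the direction in which the jaws open and shut, and the axes are right-handed (so a half turn about x gives the same grasp; the last joint's range is limited). The gripper opens to 85 mm and grips with 20 to 120 N. Pads are 22 mm wide; open, the fingers measure 114 mm over their backs; the gripper's body (76 mm by 85 mm) begins 54 mm behind the grasp point. The pads swing forward as they close: fully open they stand 13 mm farther back than shut.
Start: joints at [-1.307, 0.353, 1.633, -0, 1.155, -0.002], TCP at [164.174, -603.054, 231.281] pointing down, gripper open.
Joint ranges: [-2.63, 2.63], [-0.92, 2.1], [0.06, 2.66], [-1.3, 4.44], [0, 2.69], [-3.02, 3.02]. Speed limits (rad/s): [2.22, 2.22, 2.79, 3.14, 3.14, 3.14].

### API

Orientations are given as [roll, pitch, yaw] about the fixed x, y, z axes, in that order (R = Rz(yaw) Ry(pitch) Rx(roll)).
In Python, from rig import r, vision, order gives the robot as it stands. The module is installed in compiled form; this text tells all that it offers.
- The arm moves only by the tool step_arm, never from a script. Its argument "rows" is a list of rows, each a list of 7 numbers: the shift along the world's x, y, z in mm, then the turn, a rotation vector about the world's x, y, z in rad, then the finger opening in mm, from 0 to 85.4. A call has exactly 8 rows; each row is the pose to reach, as a shift and turn from the pose measured when the call began; what a row does not reach only later rows make up. A row lasts 1/8 s, in which the tool goes at most 62.5 mm and 10.7 degrees, less where a joint would pass 70% of its speed; a pose out of reach is approached as far as the arm can. A call with a gripper value outside its range is refused whole. The fingers move at their own pace and stop on an object; "force" is the grip in N (left out, the last holds). Time passes only in rows, so rows that repeat a pose let the fingers close, or fill a call up. It gives the time, the measured TCP pose, the force and the opening at its end, in the units of the state.
- r.sense(): the state, without advancing time (a new reading comes with each control period).
- vision.grab_frame(name): name is "scene" or "top" or "wrist"; returns (picture, depth): 400x640x3 uint8, red, green, blue; 400x640 float32, mm along the optical axis (not along the pixel's ray), 0 where there is no reading.
- vision.camera_info(name): a dict with "K" (3x3 intrinsics, pixels), "origin" and "attitude" of the camera in the world; the wrist camera has in their place "tool_from_camera" (4x4, takes a point from camera to tool coordinates, whose origin is the TCP and whose axes are the tool frame's). Camera axes: x right, y down, z forward; pixel columns grow to the right and rows downward; lengths in mm; the calibration is good to about 2 mm. A picture is of the moment at which its call begins: read the wrist's pose just before it. camera_info takes no time and is no camera call.
- order.sign_off(): hands the job in, once; it reports no verdict.
The state is a dict: "clock": time; "qpos": joint angles; "qvel": joint speeds; "joint_efforts": joint torques, N m; "eef_pos": TCP position; "tcp_rot": TCP orientation; "contact_force": force on the tool from outside, world axes, zero at the start; "wrist_torque": the same for the moment, N m; "opening": opening from 0.0 (shut) to 1.0 (fully open).
Only numpy, scipy, OpenCV 4.12 (cv2) and the standard library are available. Lean on these libraries where they do the work, as an engineer would, in place of code of your own. Each camera call takes 0.05 s, during which the arm holds its last target.

### The job

Close the ink refill tank: pick up the loose black cap, set it upright on the tank's open neck (the other neck already has its cap) and press it straight down until it clicks past the bead and sits fully home on the collar. Keep pressing after the click: the program finishes with the gripper still pushing the cap firmly down, not letting go. Leave the ink bottle, the marker and the tape measure where they are.

Things in the scene. Friction and masses are not known exactly. Their poses are not given: they have to be found in the camera images.
- cap_center (a point): Centre (17 mm above the rim) of the loose cap: fluted black plastic snap cap, cylinder 36 mm in diameter, 34 mm tall, 20 to 40 g, flat closed top, open below, standing on the desk open side down. z is its axis, up; it is round, yaw does not matter. Inside: bore 30 mm wide, 30 mm deep, with a rib that narrows it to 25 mm at 4 to 9 mm above the rim.
- neck (a point): On the open neck's axis, centre of the top face of its collar, 60 mm above the desk. Collar: 35 mm wide, 10 mm above the tank's deck. The neck, 22 mm wide, rises 28 mm above the collar, its top 6 mm tapering to 14 mm. z is up; y points along the tank, away from the other neck. Cap home: rim on the collar (a hard stop), cap centre 17 mm above this point, cap top 94 mm above the desk.
- bead (a point): Middle of the open neck's snap bead (six sprung metal segments round the neck), on the axis, 13.5 mm above the collar. A cap put over the neck rests on it with its rim about 11 mm above the collar and does not sink by its weight. Pushed down, the resistance rises to about 9 to 14 N within some 4 mm, then drops suddenly as the rib passes the bead; the rim then meets the collar.
- tank: White ink tank fixed to the desk, 84 mm along its x, 184 mm along its y, flat deck 50 mm above the desk; origin at the centre of its underside. Two upright necks: the open one at +50 mm along y, the other at -50 mm, closed by an identical cap that is fixed there, its top 94 mm above the desk.
- bottle: Bystander: ink bottle with a black cap, 39 mm in diameter, 90 mm tall, standing on the desk about 110 mm from the tank's middle, on its +x side. Origin at the centre of its underside.
- marker: Bystander: felt marker lying on the desk, 132 mm long along its y, 18 mm thick, beside the tank on its -x side. Origin at the centre of its underside.
- tape_rule: Bystander: yellow and black pocket tape measure, 62 x 73 x 35 mm, on the desk about 110 mm to the left (+y) of the loose cap. Origin at the centre of its underside.
Things that resemble listed ones, but are neither listed nor needed, are in the scene too. Of the things that look like the part that bears cap_center, the middle-sized one is meant.

How it is judged:
By the outcome, as a careful person would: the job done as asked, in the order asked, and still so for the second after the job is handed in, while the arm keeps its last pose, push and grip.
It also fails if it takes over 61 s, if anything falls off the work surface, if the arm or the gripper's body presses on something with over 40 N, if the wrist force passes 120 N, or if a joint passes its speed limit or range.

## Working session

There is one attempt and no reset: what is moved stays moved. The work goes in short steps, Python scripts to look and compute and a tool call to move; the robot and the scene stay as the last step left them, time stands still between calls to the robot, and variables do not carry over. Pictures are saved under pics/ and viewed, and the job is handed in when it is done.

Besides the shell and the picture viewer there is one more tool, called after "Emit:" as name([rows], argument=value, ...), one row to a line, values as JSON. step_arm: Moves the arm, as the interface text tells. Its arguments: {"type":"object","properties":{"rows":{"type":"array"},"force":{"type":"number"}},"required":["rows"]}

```bash
mkdir -p pics; ls; python3 - <<'E'
from rig import r,vision
import cv2,numpy as np
print(r.sense(), r.grip_point_offset)
for n in ["scene","top","wrist"]:
    p,d=vision.grab_frame(n); cv2.imwrite(f"pics/{n}0.png",p[:,:,::-1]); np.save(f"pics/{n}0.npy",d); np.save(f"pics/{n}0rgb.npy",p)
    print(n,vision.camera_info(n))
E
```

```text
pics
{'clock': 0.0, 'qpos': array([-1.30740491e+00,  3.53610835e-01,  1.63415917e+00,  1.33620749e-05,
        1.15519667e+00, -2.39327583e-03]), 'qvel': array([ 0.00036416, -0.00062333, -0.00221435, -0.00014348, -0.00176743,
        0.00010471]), 'joint_efforts': array([ 2.78842366e-03, -6.05241466e+01, -3.42063582e+01,  2.62683634e-04,
        9.27218789e-03,  1.52792083e-06]), 'eef_pos': array([ 164.04770216, -602.58118586,  230.57427132]), 'tcp_rot': array([3.13030806, 1.56942225, 1.82529102]), 'contact_force': array([ 0.82461771,  0.04726757, -0.27730204]), 'wrist_torque': array([ 0.06172112,  0.03411251, -0.02180687]), 'opening': 0.9965349295951607} -18.700000000000003
scene {'K': array([[488.47929879,   0.        , 318.02833882],
       [  0.        , 488.47929879, 204.55148027],
       [  0.        ,   0.        ,   1.        ]]), 'origin': array([-264.01532136, -605.78954073,  659.16381213]), 'attitude': array([-2.07075092, -0.02554191, -0.87877256])}
top {'K': array([[517.58057262,   0.        , 322.65015071],
       [  0.        , 517.58057262, 188.09333526],
       [  0.        ,   0.        ,   1.        ]]), 'origin': array([ 262.6893765 ,   43.21902835, 1444.67837295]), 'attitude': array([-2.93914509e+00,  2.45242364e-03, -1.61215180e+00])}
wrist {'K': array([[349.69157684,   0.        , 325.66878679],
       [  0.        , 349.69157684, 200.54890141],
       [  0.        ,   0.        ,   1.        ]]), 'tool_from_camera': array([[-9.93623943e-04, -2.99385655e-01,  9.54131669e-01,
        -1.42584328e+02],
       [ 3.06641517e-04, -9.54132187e-01, -2.99385498e-01,
         7.70230362e+01],
       [ 9.99999459e-01, -4.90021665e-06,  1.03985266e-03,
        -3.30435510e-01],
       [ 0.00000000e+00,  0.00000000e+00,  0.00000000e+00,
         1.00000000e+00]])}
```

View pics/scene0.png

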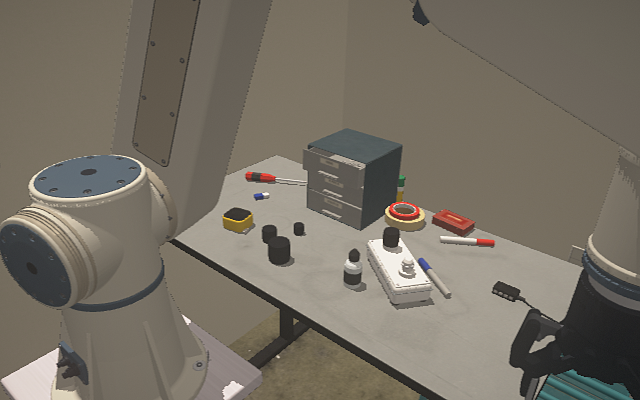

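View pics/top0.png

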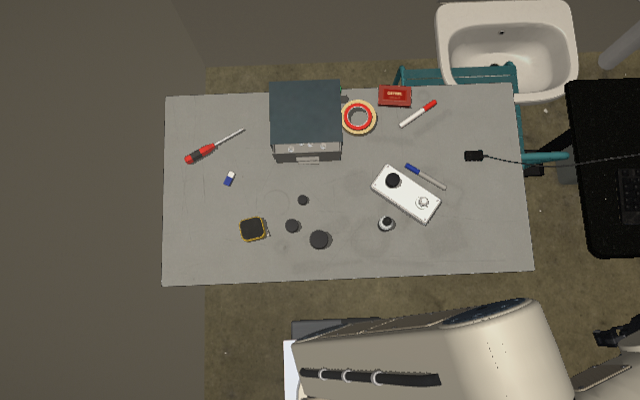

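View pics/wrist0.png

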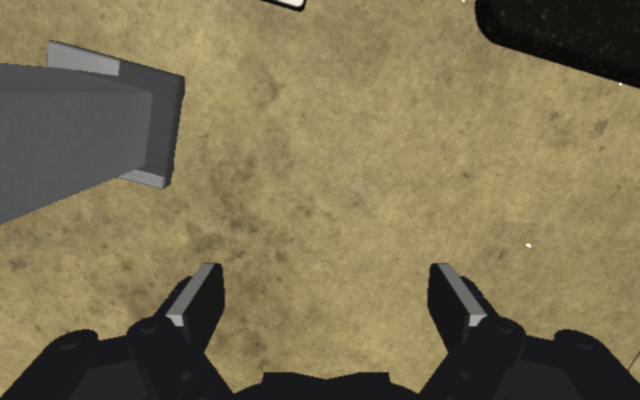

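The scene view shows three loose black caps: small at (299,228), middle at (269,234), large at (279,250). In the top view they are at (303,200), (292,226) and (319,239). Other lookalikes are the tank's fixed cap at top (393,181) and the bottle cap at top (387,224). The middle-sized cap is the one to take. The open neck is at top (423,202). Next I'll measure these from both views.

```bash
cat > h.py <<'E'
import numpy as np,cv2
from scipy.spatial.transform import Rotation as Ro
from rig import r,vision
def cam(n,s=None):
    c=vision.camera_info(n)
    if n!="wrist": return c["K"],Ro.from_euler("xyz",c["attitude"]).as_matrix(),np.array(c["origin"])
    R=Ro.from_euler("xyz",s["tcp_rot"]).as_matrix(); T=c["tool_from_camera"]
    return c["K"],R@T[:3,:3],R@T[:3,3]+s["eef_pos"]
def ray(C,u,v):
    K,R,o=C; d=R@np.linalg.inv(K)@np.array([u,v,1.]); return o,d
def onplane(C,u,v,z):
    o,d=ray(C,u,v); return o+d*(z-o[2])/d[2]
def cloud(C,D):
    K,R,o=C; v,u=np.mgrid[:D.shape[0],:D.shape[1]]
    P=np.stack([(u-K[0,2])/K[0,0]*D,(v-K[1,2])/K[1,1]*D,D],-1)@R.T+o
    P[D<=0]=np.nan; return P
def proj(C,p):
    K,R,o=C; q=K@R.T@(np.asarray(p)-o); return q[:2]/q[2]
def tri(C1,p1,C2,p2):
    o1,d1=ray(C1,*p1);o2,d2=ray(C2,*p2)
    t=np.linalg.lstsq(np.stack([d1,-d2],1),o2-o1,rcond=None)[0]
    a=o1+t[0]*d1;b=o2+t[1]*d2; return (a+b)/2,np.linalg.norm(a-b)
E
python3 - <<'E'
from h import *
from h import cloud
C=cam("top");S=cam("scene")
rgb=np.load("pics/top0rgb.npy");P=cloud(C,np.load("pics/top0.npy"))
print("desk z",np.nanmedian(P[240:260,400:460,2]))
dark=(rgb.max(2)<60).astype(np.uint8)
n,l,st,ce=cv2.connectedComponentsWithStats(dark)
for i in range(1,n):
    x,y,w,h,a=st[i]
    if 30<a<1500 and 160<x<530 and 90<y<280:
        m=l==i; z=np.nanpercentile(P[m][:,2],80); print(st[i],ce[i].round(1),"z",z.round(1),"pos",onplane(C,*ce[i],z).round(1))
# tank deck
wh=((rgb.min(2)>190)).astype(np.uint8)
n,l,st,ce=cv2.connectedComponentsWithStats(wh)
for i in range(1,n):
    x,y,w,h,a=st[i]
    if a>100 and 160<x<530 and 90<y<280:
        m=l==i; print("white",st[i],ce[i], np.nanpercentile(P[m][:,2],[5,50,95]))
for p in [(292,226),(423,202),(393,181)]: print(p,P[p[1],p[0]])
T=cv2.imread("pics/top0.png");a=cv2.resize(T[150:265,230:460],None,fx=3.4,fy=3.4,interpolation=2);cv2.imwrite("pics/topcrop.png",a)
T=cv2.imread("pics/scene0.png");a=cv2.resize(T[200:310,210:460],None,fx=3.2,fy=3.2,interpolation=2);cv2.imwrite("pics/scenecrop.png",a)
E
```

```text
desk z 1.1252440203884362
[379 105  30   3  37] [394.3 105.7] z 15.6 pos [ 792.  -184.    15.6]
[464 150  25  11 197] [474.1 155.3] z 21.5 pos [ 631.8 -399.2   21.5]
[386 173  14  15 152] [392.3 179.9] z 97.3 pos [ 553.6 -151.2   97.3]
[383 217   9   9  54] [386.8 220.9] z 90.5 pos [ 445.4 -130.2   90.5]
[241 218  22  21 366] [251.4 227.9] z 38.5 pos [448.4 233.7  38.5]
[312 231  16  18  52] [321.8 241.9] z 49.4 pos [401.2  43.1  49.4]
white [ 372  165   68   57 1410] [406.79007092 193.77375887] [46.06023203 51.17513783 57.36482509]
(292, 226) [448.83784638 122.69575826  40.18967307]
(423, 202) [ 492.85701523 -230.92276529   83.89059234]
(393, 181) [ 551.0711389  -153.29779236   95.02209094]
```

View pics/topcrop.png

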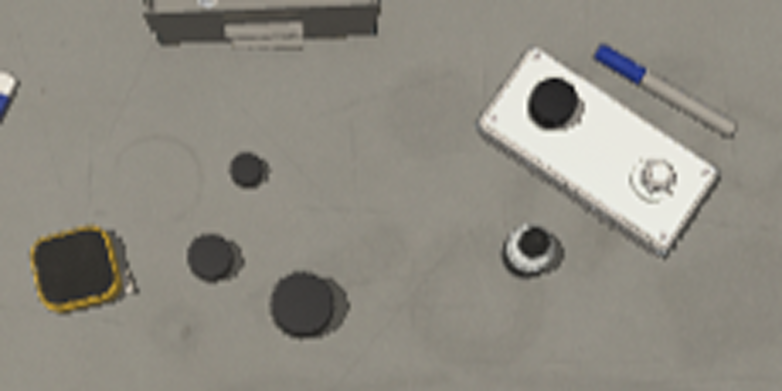

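View pics/scenecrop.png

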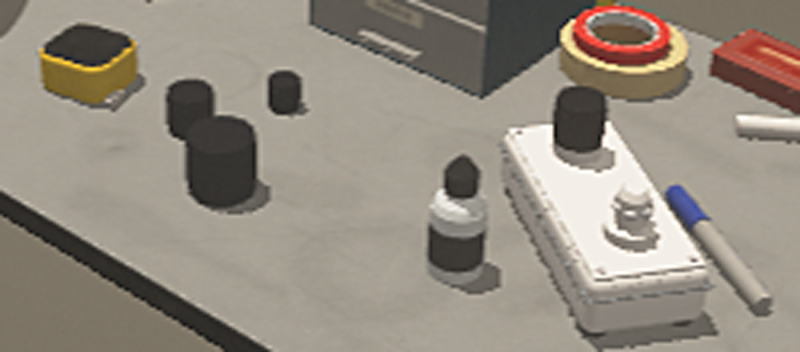

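The crops confirm the choice: the middle-sized cap is at top (292,226), between the tape measure and the big cap. Next I'll work out the tool axes and a wrist view over the neck.

```bash
python3 - <<'E'
from h import *
s=r.sense();print(Ro.from_euler("xyz",s["tcp_rot"]).as_matrix().round(3))
C=cam("top");P=cloud(C,np.load("pics/top0.npy"))
for n,(u,v),z in [("mid",(292,226),34),("big",(319,240),49),("small",(303,200),22),("cabL",(272,160),60),("cabR",(340,160),60)]:
    print(n,onplane(C,u,v,z).round(),P[v,u].round())
# scene: open neck via two views, other cap top
S=cam("scene")
print(tri(C,(423,202),S,(210+632/3.2,200+190/3.2)))
print(tri(C,(392.8,180.5),S,(210+580/3.2,200+95/3.2)))
E
```

```text
[[-0.     0.965  0.263]
 [ 0.001  0.263 -0.965]
 [-1.    -0.    -0.001]]
mid [450. 123.  34.] [449. 123.  40.]
big [407.  51.  49.] [407.  51.  50.]
small [523.  91.  22.] [522.  91.  30.]
cabL [632. 171.  60.] [648. 177.   0.]
cabR [624. -16.  60.] [638. -19.   6.]
(array([ 493.51393118, -231.89098341,   87.08856319]), np.float64(3.885704088621223))
(array([ 552.99433788, -154.01953517,   98.85999567]), np.float64(4.2576855600249575))
```

Emit:
step_arm([
  [36, 40, 0, 0, 0, 0.1, 60],
  [77, 88, 0, 0, 0, 0.21, 60],
  [118, 136, 0, 0, 0, 0.32, 60],
  [160, 184, 0, 0, 0, 0.43, 60],
  [202, 231, 0, 0, 0, 0.54, 60],
  [244, 279, 0, 0, 0, 0.65, 60],
  [285, 326, 0, 0, 0, 0.76, 60],
  [326, 371, 0, 0, 0, 0.87, 60],
])

```text
clock: 1.15
eef_pos: [489.4, -231.9, 230.8]
tcp_rot: [-3.029, 1.57, 2.823]
contact_force: [0.1, -1.5, -0.2]
opening: 0.699
```

```bash
cat > snap.py <<'E'
import sys
from h import *
import pickle
n=sys.argv[1]; s=r.sense(); p,d=vision.grab_frame("wrist")
pickle.dump((s,p,d),open(f"pics/{n}.pkl","wb")); cv2.imwrite(f"pics/{n}.png",p[:,:,::-1])
print(s["clock"],s["eef_pos"].round(1),s["tcp_rot"].round(3),s["contact_force"].round(1),s["opening"],np.abs(s["qvel"]).max())
E
python3 snap.py w1
```

```text
1.15 [ 489.4 -231.9  230.8] [-3.029  1.57   2.823] [ 0.1 -1.5 -0.2] 0.6993924798091465 0.9080765478407914
```

View pics/w1.png

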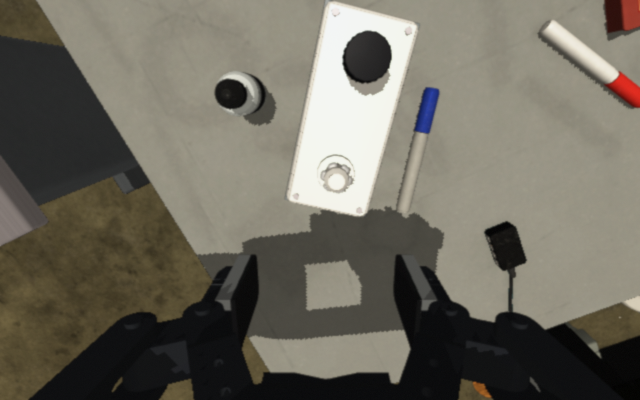

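The wrist view shows the open neck top at about (337,176), its collar around it, and the fixed cap at (367,56). The arm was still settling, so I'll take two settled views from spaced positions.

Emit:
step_arm([
  [10, 25, 0, 0, 0, 0, 60],
  [20, 45, 0, 0, 0, 0, 60],
  [20, 45, 0, 0, 0, 0, 60],
  [20, 45, 0, 0, 0, 0, 60],
  [20, 45, 0, 0, 0, 0, 60],
  [20, 45, 0, 0, 0, 0, 60],
  [20, 45, 0, 0, 0, 0, 60],
  [20, 45, 0, 0, 0, 0, 60],
])

```text
clock: 2.2
eef_pos: [513.8, -182.2, 230.9]
tcp_rot: [1.342, 1.567, 0.918]
contact_force: [-0.2, -0.4, -0.2]
opening: 0.704
```

```bash
python3 snap.py w2
```

```text
2.2 [ 513.8 -182.2  230.9] [1.342 1.567 0.918] [-0.2 -0.4 -0.2] 0.7037007481851953 0.0031284969891345565
```

Emit:
step_arm([
  [-20, -45, 0, 0, 0, 0, 60],
  [-45, -85, 0, 0, 0, 0, 60],
  [-45, -85, 0, 0, 0, 0, 60],
  [-45, -85, 0, 0, 0, 0, 60],
  [-45, -85, 0, 0, 0, 0, 60],
  [-45, -85, 0, 0, 0, 0, 60],
  [-45, -85, 0, 0, 0, 0, 60],
  [-45, -85, 0, 0, 0, 0, 60],
])

```text
clock: 3.25
eef_pos: [468.9, -266.8, 230.9]
tcp_rot: [1.351, 1.567, 0.927]
contact_force: [0.9, -0.0, 0.1]
opening: 0.701
```

```bash
python3 snap.py w3; python3 - <<'E'
from h import *
import pickle
o=[]
for n in ["w2","w3"]:
    s,p,d=pickle.load(open(f"pics/{n}.pkl","rb")); C=cam("wrist",s)
    q=proj(C,[493,-231,75]); print(n,q); u,v=q.round().astype(int)
    c=p[v-38:v+38,u-50:u+50,::-1]; o.append(cv2.resize(c,None,fx=7.5,fy=7.5,interpolation=cv2.INTER_CUBIC)[:, :])
cv2.imwrite("pics/nk_w2.png",o[0]);cv2.imwrite("pics/nk_w3.png",o[1])
E
```

```text
3.25 [ 468.9 -266.8  230.9] [1.351 1.567 0.927] [ 0.9 -0.   0.1] 0.7009165151308606 0.003632862177696727
w2 [326.39303279 238.5448094 ]
w3 [333.60635265 134.09326642]
```

View pics/nk_w2.png

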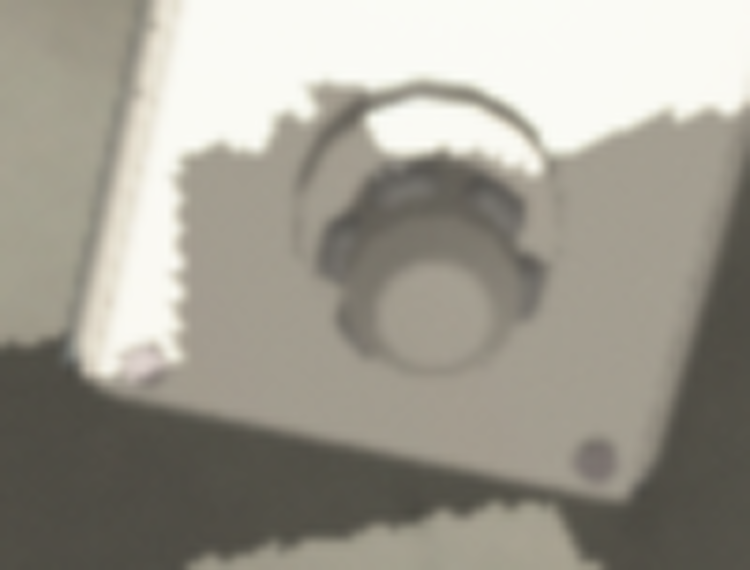

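View pics/nk_w3.png

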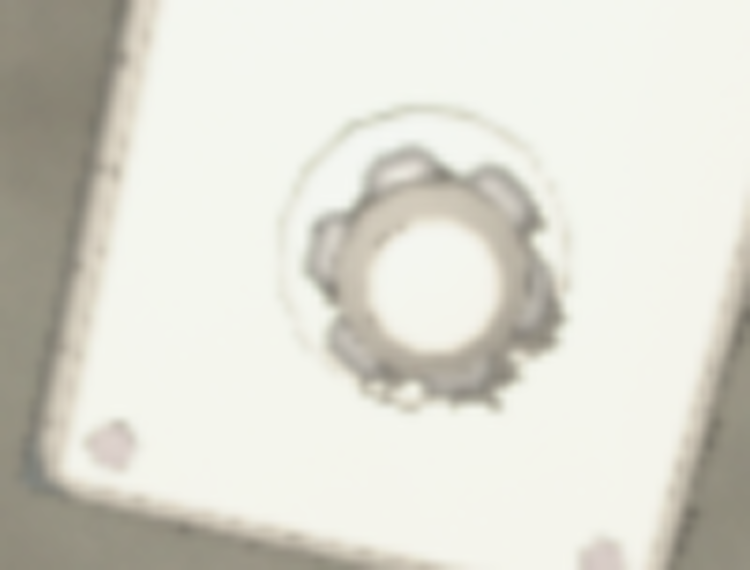

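The close crops show the neck's top disc centred at about (437,317) in the w2 crop and (434,286) in the w3 crop. The collar ring is centred at about (424,247) in w3.

```bash
python3 - <<'E'
from h import *
import pickle
pts=[];Cs=[]
for n,c in [("w2",(437,317)),("w3",(434,286))]:
    s,p,d=pickle.load(open(f"pics/{n}.pkl","rb")); C=cam("wrist",s);Cs.append(C)
    u,v=proj(C,[493,-231,75]).round().astype(int); px=(u-50+(c[0]+.5)/7.5-.5, v-38+(c[1]+.5)/7.5-.5); pts.append(px)
    print(n,px,"top@88",onplane(C,*px,88).round(1),"depth pt",cloud(C,d)[int(round(px[1])),int(round(px[0]))].round(1))
    if n=="w3":
        px=(u-50+424.5/7.5-.5,v-38+247.5/7.5-.5);print("collar@60",onplane(C,*px,60).round(1))
    P=cloud(C,d); print("deck z",np.nanmedian(P[v-60:v-40,u:u+15,2]))
    # other cap
    m=(p.max(2)<50).astype(np.uint8); nn,l,st,ce=cv2.connectedComponentsWithStats(m)
    for i in range(1,nn):
        z=np.nanmedian(P[l==i][:,2])
        if st[i,4]>300 and st[i,1]<200: print(st[i],ce[i].round(1),z.round(1),onplane(C,*ce[i],94).round(1))
print(tri(Cs[0],pts[0],Cs[1],pts[1]))
E
```

```text
w2 (np.float64(333.8333333333333), np.float64(242.83333333333334)) top@88 [ 499.6 -232.3   88. ] depth pt [ 499.6 -232.7   87.6]
deck z 50.01303742772913
[ 91   0  59  15 587] [122.8   5.4] 23.9 [438.1   0.8  94. ]
[    0    74   139   156 13049] [ 49.7 152.3] -182.6 [324.8 -63.6  94. ]
[ 341  109   44   45 1536] [362.6 131. ] 93.9 [ 560.1 -151.4   94. ]
[220 147  29  28 612] [234.2 160.6] 84.0 [ 456.5 -130.4   94. ]
w3 (np.float64(341.43333333333334), np.float64(133.7)) top@88 [ 499.2 -231.8   88. ] depth pt [ 498.8 -231.9   88. ]
collar@60 [ 499.8 -230.6   60. ]
deck z 49.975905597401436
[ 350    0   50   31 1007] [374.6  14.1] 93.4 [ 554.9 -162.9   94. ]
[    0     6   158   176 17095] [ 60.7 100.7] -223.0 [ 312.5 -119.4   94. ]
[217  24  32  33 818] [232.3  39.9] 83.8 [ 453.4 -135.9   94. ]
[   29   190   611   210 41234] [359.4 349.8] 292.7 [ 432.8 -427.4   94. ]
(array([ 499.47454552, -231.88209272,   88.74376097]), np.float64(0.5758808977928189))
```

Emit:
step_arm([
  [0, 50, 0, 0, 0, 0.1, 60],
  [0, 105, 0, 0, 0, 0.22, 60],
  [0, 160, 0, 0, 0, 0.34, 60],
  [0, 215, 0, 0, 0, 0.46, 60],
  [0, 270, 0, 0, 0, 0.58, 60],
  [-4, 325, 0, 0, 0, 0.66, 60],
  [-4, 357, 0, 0, 0, 0.7, 60],
  [-4, 357, 0, 0, 0, 0.7, 60],
])

```text
clock: 4.3
eef_pos: [464.8, 91.9, 231.0]
tcp_rot: [1.266, 1.567, 1.545]
contact_force: [-0.4, -0.7, 0.3]
opening: 0.701
```

Emit:
step_arm([
  [0, 0, -20, 0, 0, 0, 60],
  [0, 0, -30, 0, 0, 0, 60],
  [0, 0, -30, 0, 0, 0, 60],
  [0, 0, -30, 0, 0, 0, 60],
  [0, 0, -30, 0, 0, 0, 60],
  [0, 0, -30, 0, 0, 0, 60],
  [0, 0, -30, 0, 0, 0, 60],
  [0, 0, -30, 0, 0, 0, 60],
])

```text
clock: 5.3
eef_pos: [464.9, 91.9, 201.1]
tcp_rot: [1.242, 1.567, 1.521]
contact_force: [-0.5, -0.7, 0.4]
opening: 0.703
```

```bash
python3 snap.py c1
```

```text
5.3 [464.9  91.9 201.1] [1.242 1.567 1.521] [-0.5 -0.7  0.4] 0.7032709296648961 0.0022354225030947516
```

Emit:
step_arm([
  [-10, 40, 0, 0, 0, 0, 60],
  [-20, 65, 0, 0, 0, 0, 60],
  [-20, 65, 0, 0, 0, 0, 60],
  [-20, 65, 0, 0, 0, 0, 60],
  [-20, 65, 0, 0, 0, 0, 60],
  [-20, 65, 0, 0, 0, 0, 60],
  [-20, 65, 0, 0, 0, 0, 60],
  [-20, 65, 0, 0, 0, 0, 60],
])

```text
clock: 6.35
eef_pos: [444.9, 156.7, 201.0]
tcp_rot: [1.259, 1.567, 1.538]
contact_force: [-0.4, -0.3, 0.3]
opening: 0.704
```

```bash
python3 snap.py c2
```

```text
6.35 [444.9 156.7 201. ] [1.259 1.567 1.538] [-0.4 -0.3  0.3] 0.7039104940968022 0.0029558814334774016
```

View pics/c1.png

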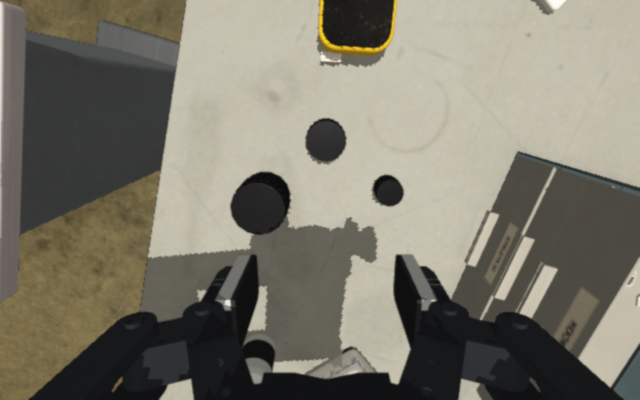

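View pics/c2.png

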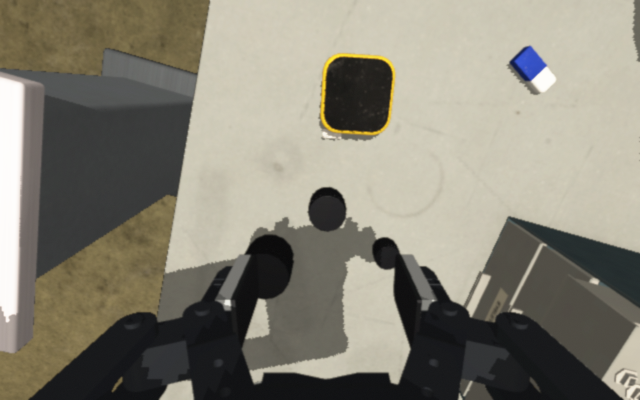

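The wrist views show the middle cap at about (326,140) in c1 and (327,209) in c2. The big cap is at its lower left and the small one at its lower right.

```bash
python3 - <<'E'
from h import *
import pickle
Cs=[];px=[];o=[]
for n,c in [("c1",(326,140)),("c2",(327,209))]:
    s,p,d=pickle.load(open(f"pics/{n}.pkl","rb")); C=cam("wrist",s);Cs.append(C);P=cloud(C,d)
    zt=np.nanmedian(P[c[1]-3:c[1]+4,c[0]-3:c[0]+4,2])
    m=((np.abs(P[...,2]-zt)<2.5)).astype(np.uint8); yy,xx=np.mgrid[:400,:640]; m[(xx-c[0])**2+(yy-c[1])**2>32**2]=0
    n_,l,st,ce=cv2.connectedComponentsWithStats(m); i=l[c[1],c[0]]
    cn=max(cv2.findContours((l==i).astype(np.uint8),0,1)[0],key=len); e=cv2.fitEllipse(cn)
    px.append(ce[i]); q=P[l==i]; print(n,"z",zt,"px",ce[i],e,"extent",np.ptp(q[:,:2],axis=0),"mean",q.mean(0), onplane(C,*e[0],34))
    Rm=Ro.from_euler("xyz",s["tcp_rot"]).as_matrix(); print(Rm.round(3).tolist())
    u,v=map(int,ce[i]); o.append(cv2.resize(p[v-38:v+38,u-38:u+38,::-1],None,fx=5,fy=5,interpolation=2))
print(tri(Cs[0],px[0],Cs[1],px[1]))
cv2.imwrite("pics/capcrop.png",np.hstack(o))
E
```

```text
c1 z 33.935994568447256 px [325.31861199 140.42586751] ((325.3255310058594, 140.4542236328125), (39.16164779663086, 39.563568115234375), 20.63652801513672) extent [34.95440527 35.27545838] mean [455.47904851 126.06073394  34.00873476] [455.47181008 126.10927662  34.        ]
[[0.0, -0.276, 0.961], [0.004, 0.961, 0.276], [-1.0, 0.004, 0.001]]
c2 z 34.12435966367167 px [326.71966134 212.87582314] ((326.69989013671875, 212.8575897216797), (35.2502326965332, 36.83269500732422), 92.20199584960938) extent [35.29797036 35.71627931] mean [455.38754794 126.34515888  34.05807607] [455.35065782 126.40579962  34.        ]
[[0.0, -0.275, 0.961], [0.004, 0.961, 0.275], [-1.0, 0.004, 0.001]]
(array([455.50280813, 125.97106761,  32.73580877]), np.float64(0.004860466013266631))
```

View pics/capcrop.png

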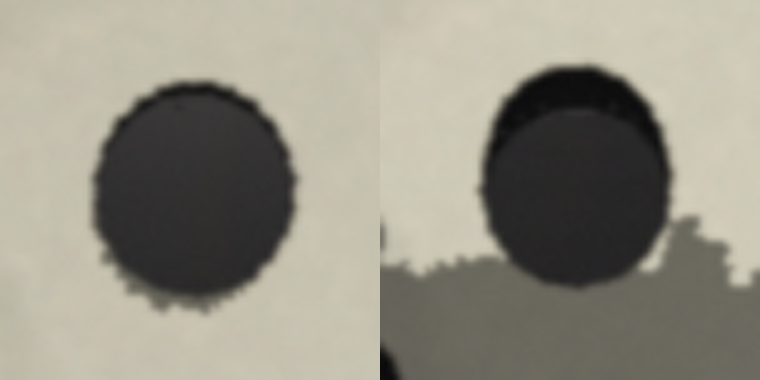

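The cap is at (455.4, 126.2), top z ≈ 33–34 mm and diameter about 35.5 mm, which matches the description. Now I'll descend.

Emit:
step_arm([
  [5, -16, -25, 0, 0, 0, 60],
  [10.5, -30.5, -60, 0, 0, 0, 60],
  [10.5, -30.5, -100, 0, 0, 0, 60],
  [10.5, -30.5, -135, 0, 0, 0, 60],
  [10.5, -30.5, -165, 0, 0, 0, 60],
  [10.5, -30.5, -185, 0, 0, 0, 60],
  [10.5, -30.5, -197.5, 0, 0, 0, 60],
  [10.5, -30.5, -197.5, 0, 0, 0, 60],
])

```text
clock: 7.4
eef_pos: [455.0, 126.2, 3.0]
tcp_rot: [1.59, 1.567, 1.869]
contact_force: [-0.6, -0.2, 0.5]
opening: 0.702
```

Emit:
step_arm([
  [0, 0, 0, 0, 0, 0, 45],
  [0, 0, 0, 0, 0, 0, 38],
  [0, 0, 0, 0, 0, 0, 30],
  [0, 0, 0, 0, 0, 0, 25],
  [0, 0, 0, 0, 0, 0, 20],
  [0, 0, 0, 0, 0, 0, 20],
  [0, 0, 0, 0, 0, 0, 20],
  [0, 0, 0, 0, 0, 0, 20],
], force=60)

```text
clock: 8.4
eef_pos: [455.5, 126.4, 4.0]
tcp_rot: [1.238, 1.567, 1.517]
contact_force: [-0.8, -0.3, 8.2]
opening: 0.411
```

```bash
python3 snap.py g1
```

```text
8.4 [455.5 126.4   4. ] [1.238 1.567 1.517] [-0.8 -0.3  8.2] 0.4108896823578561 0.0015144890537218652
```

View pics/g1.png

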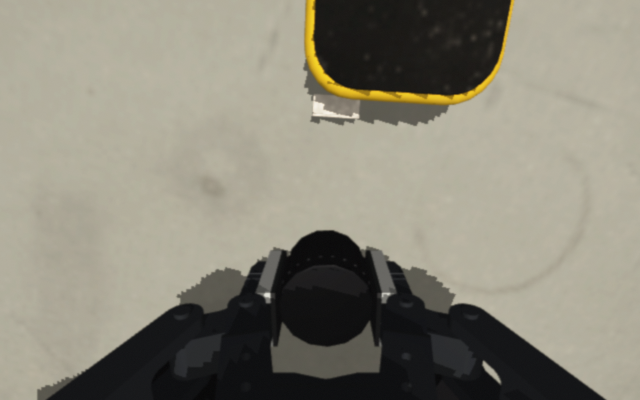

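The picture shows the cap held between the pads at about (325,300), and the opening of 35 mm matches. Lifting and carrying it to above the neck.

Emit:
step_arm([
  [0, 0, 15, 0, 0, 0, 20],
  [0, 0, 50, 0, 0, 0, 20],
  [0, 0, 95, 0, 0, 0, 20],
  [0, 0, 135, 0, 0, 0, 20],
  [0, 0, 155, 0, 0, 0, 20],
  [0, 0, 160, 0, 0, 0, 20],
  [0, 0, 160, 0, 0, 0, 20],
  [0, 0, 160, 0, 0, 0, 20],
])

```text
clock: 9.45
eef_pos: [454.9, 126.2, 163.2]
tcp_rot: [1.638, 1.567, 1.917]
contact_force: [-0.6, -0.0, 1.0]
opening: 0.408
```

Emit:
step_arm([
  [5, -30, 0, 0, 0, -0.06, 20],
  [14, -80, 0, 0, 0, -0.17, 20],
  [24, -135, 0, 0, 0, -0.28, 20],
  [34, -190, 0, 0, 0, -0.39, 20],
  [42, -245, 0, 0, 0, -0.5, 20],
  [44, -295, 0, 0, 0, -0.61, 20],
  [44, -320, 0, 0, 0, -0.68, 20],
  [44, -320, 0, 0, 0, -0.72, 20],
])

```text
clock: 10.45
eef_pos: [498.3, -195.6, 161.9]
tcp_rot: [2.103, 1.567, 1.658]
contact_force: [0.2, 0.4, -1.5]
opening: 0.406
```

Emit:
step_arm([
  [0, 0, 0, 0, 0, 0, 20],
  [0, 0, 0, 0, 0, 0, 20],
  [0, 0, 0, 0, 0, 0, 20],
  [0, 0, 0, 0, 0, 0, 20],
  [0, 0, 0, 0, 0, 0, 20],
  [0, 0, 0, 0, 0, 0, 20],
  [0, 0, 0, 0, 0, 0, 20],
  [0, 0, 0, 0, 0, 0, 20],
])

```text
clock: 11.45
eef_pos: [498.2, -195.6, 161.9]
tcp_rot: [2.104, 1.567, 1.659]
contact_force: [0.0, -1.2, -1.1]
opening: 0.407
```

```bash
python3 snap.py g2; python3 - <<'E'
from h import *
import pickle
s,p,d=pickle.load(open("pics/g2.pkl","rb"));C=cam("wrist",s)
print(Ro.from_euler("xyz",s["tcp_rot"]).as_matrix().round(4), proj(C,[499.4,-232,88]))
p,d=vision.grab_frame("scene");cv2.imwrite("pics/s2.png",cv2.resize(p[150:330,300:520,::-1],None,fx=3.3,fy=3.3))
E
```

```text
11.45 [ 498.2 -195.6  161.9] [2.104 1.567 1.659] [ 0.  -1.2 -1.1] 0.40665500008491157 0.002074524381744965
[[-4.000e-04  4.307e-01  9.025e-01]
 [ 4.100e-03  9.025e-01 -4.307e-01]
 [-1.000e+00  3.600e-03 -2.100e-03]] [349.81465443 258.59209388]
```

View pics/g2.png

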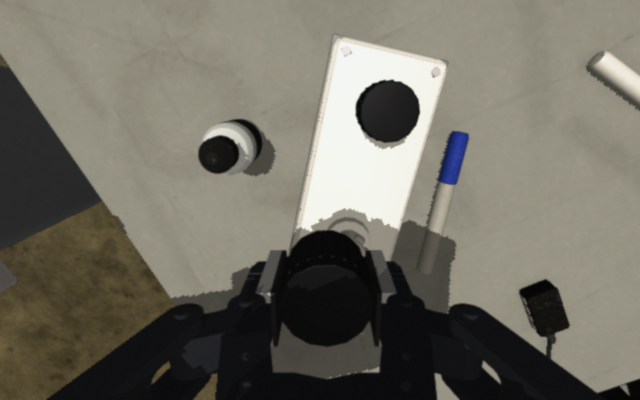

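View pics/s2.png

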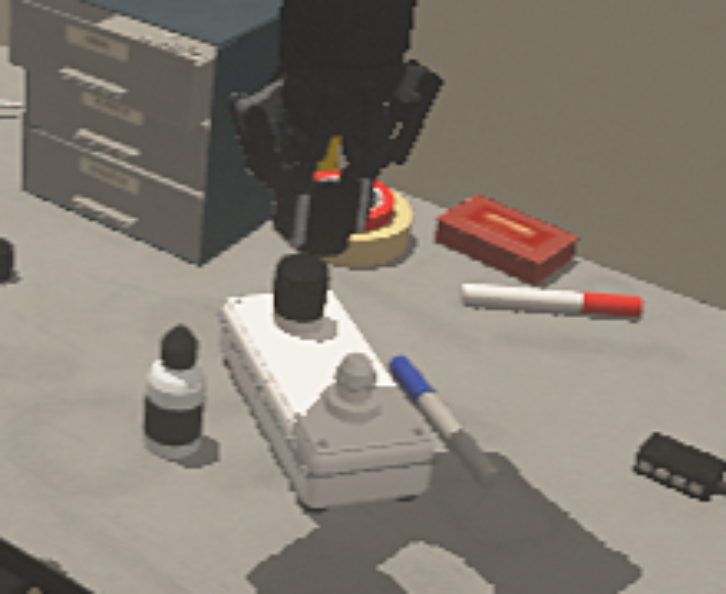

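The wrist view shows the cap still upright in the jaws, its top at about (325,302), with the neck just ahead of it. Before descending I'll measure the cap's offset in the hand.

```bash
python3 - <<'E'
from h import *
import pickle
s,p,d=pickle.load(open("pics/g2.pkl","rb"))
T=vision.camera_info("wrist")["tool_from_camera"];K=vision.camera_info("wrist")["K"]
C=(K,T[:3,:3],T[:3,3]); P=cloud(C,d)
c=P[295:310,315:335].reshape(-1,3);print(np.nanmedian(c,0))
m=(np.abs(P[...,0]-np.nanmedian(c[:,0]))<2)&(np.abs(P[...,2])<25); m=m.astype(np.uint8)
n,l,st,ce=cv2.connectedComponentsWithStats(m);i=l[302,325];q=P[l==i];print(st[i],ce[i],q.min(0),q.max(0),(q.min(0)+q.max(0))/2,q.mean(0))
# row-wise: width profile along y
for a in range(-20,21,4):
    k=q[np.abs(q[:,1]-a)<1]; 
    if len(k): print(a,k[:,2].min().round(1),k[:,2].max().round(1))
# look at circle seen against dark with brightness
v=p[255:355,265:390,::-1];cv2.imwrite("pics/hand.png",cv2.resize(cv2.convertScaleAbs(v,alpha=3),None,fx=5.5,fy=5.5))
R=Ro.from_euler("xyz",s["tcp_rot"]).as_matrix(); print(R.T@(np.array([499.4,-232,88])-s["eef_pos"]))
E
```

```text
[-29.87748085   2.14383798  -0.15582896]
[ 259  262  134   85 6556] [325.52532032 303.04987797] [-31.86942844 -17.95749553 -23.90593917] [-27.88257852  18.25824536  24.26825025] [-29.87600348   0.15037492   0.18115554] [-29.86596127   1.45530718   0.22264573]
-16 -8.9 8.9
-12 -13.0 13.9
-8 -17.4 17.8
-4 -17.4 17.8
0 -17.4 17.7
4 -17.5 17.7
8 -17.4 17.9
12 -23.9 24.3
16 -9.4 9.8
[ 73.72460912 -32.57938217  16.85902158]
```

View pics/hand.png

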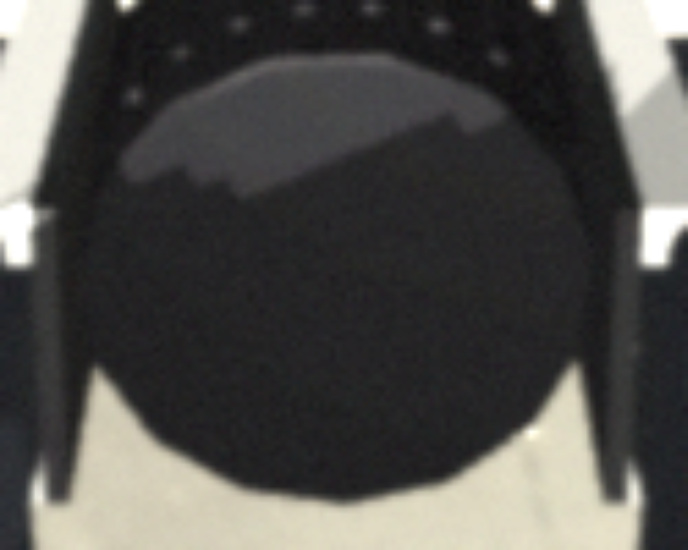

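The cap is centred in the hand to within 0.2 mm and its top is 29.9 mm above the TCP. Home should therefore read about 64 mm TCP height. Moving over the axis and down to just above the neck.

Emit:
step_arm([
  [0.5, -18, 0, 0, 0, 0, 20],
  [1, -36.5, 0, 0, 0, 0, 20],
  [1, -36.5, -20, 0, 0, 0, 20],
  [1, -36.5, -40, 0, 0, 0, 20],
  [1, -36.5, -55, 0, 0, 0, 20],
  [1, -36.5, -65, 0, 0, 0, 20],
  [1, -36.5, -65, 0, 0, 0, 20],
  [1, -36.5, -65, 0, 0, 0, 20],
])

```text
clock: 12.55
eef_pos: [499.6, -232.4, 97.4]
tcp_rot: [1.937, 1.567, 1.492]
contact_force: [0.3, 0.0, 0.0]
opening: 0.403
```

```bash
python3 - <<'E'
from h import *
s=r.sense();print({k:s[k] for k in("eef_pos","contact_force")})
for n in("scene","top"):
    p,d=vision.grab_frame(n);a=p[200:320,340:460] if n=="scene" else p[150:250,360:480]
    cv2.imwrite(f"pics/{n}3.png",cv2.resize(a[:,:,::-1],None,fx=5,fy=5,interpolation=2))
E
```

```text
{'eef_pos': array([ 499.64832298, -232.36513915,   97.36363639]), 'contact_force': array([0.30891732, 0.04203951, 0.01720338])}
```

View pics/scene3.png

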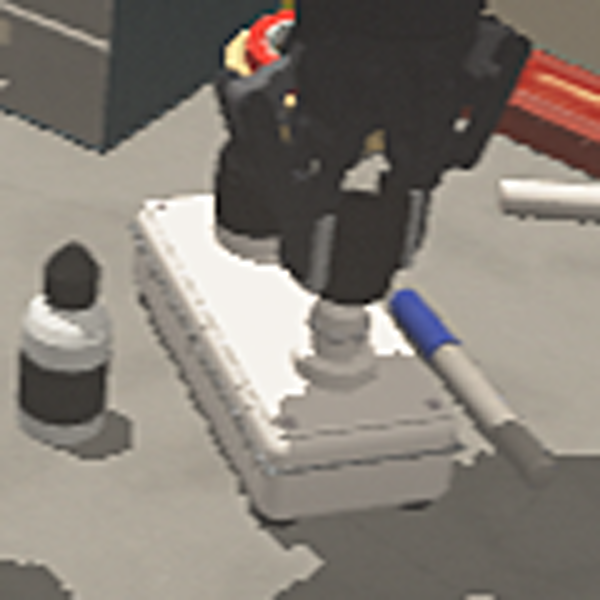

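The scene view shows the cap right over the neck. Descending gently to just above the bead, with a firmer grip.

Emit:
step_arm([
  [-0.4, 0.3, 0, 0, 0, 0, 20],
  [-0.4, 0.3, -4, 0, 0, 0, 20],
  [-0.4, 0.3, -8, 0, 0, 0, 20],
  [-0.4, 0.3, -12, 0, 0, 0, 20],
  [-0.4, 0.3, -16, 0, 0, 0, 20],
  [-0.4, 0.3, -19, 0, 0, 0, 20],
  [-0.4, 0.3, -20, 0, 0, 0, 20],
  [-0.4, 0.3, -20, 0, 0, 0, 20],
], force=100)

```text
clock: 13.65
eef_pos: [499.2, -231.9, 77.4]
tcp_rot: [1.936, 1.567, 1.491]
contact_force: [-0.6, 1.6, -0.4]
opening: 0.394
```

Emit:
step_arm([
  [0, 0, -1, 0, 0, 0, 20],
  [0, 0, -2, 0, 0, 0, 20],
  [0, 0, -3, 0, 0, 0, 20],
  [0, 0, -4, 0, 0, 0, 20],
  [0, 0, -4, 0, 0, 0, 20],
  [0, 0, -4, 0, 0, 0, 20],
  [0, 0, -4, 0, 0, 0, 20],
  [0, 0, -4, 0, 0, 0, 20],
])

```text
clock: 14.65
eef_pos: [499.6, -232.0, 74.2]
tcp_rot: [1.667, 1.567, 1.222]
contact_force: [-0.3, 1.8, 8.0]
opening: 0.396
```

Bead contact came at TCP 74–75 as predicted, reading 8 N. Pressing on.

Emit:
step_arm([
  [0, 0, -1, 0, 0, 0, 20],
  [0, 0, -2, 0, 0, 0, 20],
  [0, 0, -3, 0, 0, 0, 20],
  [0, 0, -4, 0, 0, 0, 20],
  [0, 0, -4, 0, 0, 0, 20],
  [0, 0, -4, 0, 0, 0, 20],
  [0, 0, -4, 0, 0, 0, 20],
  [0, 0, -4, 0, 0, 0, 20],
])

```text
clock: 15.65
eef_pos: [499.2, -231.8, 69.7]
tcp_rot: [1.933, 1.567, 1.488]
contact_force: [0.2, 1.5, -9.7]
opening: 0.399
```

The force flipped to −9.7 N, so the rib is past the bead, which is now pulling the cap down. Continuing to the collar.

Emit:
step_arm([
  [0, 0, -1, 0, 0, 0, 20],
  [0, 0, -2, 0, 0, 0, 20],
  [0, 0, -3, 0, 0, 0, 20],
  [0, 0, -4, 0, 0, 0, 20],
  [0, 0, -5, 0, 0, 0, 20],
  [0, 0, -5.5, 0, 0, 0, 20],
  [0, 0, -5.5, 0, 0, 0, 20],
  [0, 0, -5.5, 0, 0, 0, 20],
])

```text
clock: 16.65
eef_pos: [499.4, -231.9, 64.4]
tcp_rot: [1.804, 1.567, 1.359]
contact_force: [-0.6, 2.1, 1.0]
opening: 0.395
```

Emit:
step_arm([
  [0, 0, -0.5, 0, 0, 0, 20],
  [0, 0, -1, 0, 0, 0, 20],
  [0, 0, -1.5, 0, 0, 0, 20],
  [0, 0, -2, 0, 0, 0, 20],
  [0, 0, -2.5, 0, 0, 0, 20],
  [0, 0, -2.5, 0, 0, 0, 20],
  [0, 0, -2.5, 0, 0, 0, 20],
  [0, 0, -2.5, 0, 0, 0, 20],
])

```text
clock: 17.65
eef_pos: [499.5, -232.0, 64.1]
tcp_rot: [1.731, 1.567, 1.286]
contact_force: [-9.6, 6.2, 30.4]
opening: 0.399
```

There is a hard stop at TCP 64.1, the predicted home height, and the arm is pushing about 30 N. Checking visually.

```bash
python3 snap.py e1; python3 - <<'E'
from h import *
import pickle
s,p,d=pickle.load(open("pics/e1.pkl","rb"));C=cam("wrist",s);P=cloud(C,d)
print("cap top z",np.nanmedian(P[298:308,318:334,2]),np.nanmedian(P[298:308,318:334].reshape(-1,3),0), s["contact_force"])
p,d=vision.grab_frame("scene");cv2.imwrite("pics/scene4.png",cv2.resize(p[200:320,340:460][:,:,::-1],None,fx=5,fy=5,interpolation=2))
cv2.imwrite("pics/scene4f.png",p[:,:,::-1])
q,_=vision.grab_frame("top");cv2.imwrite("pics/top4.png",q[:,:,::-1])
o=np.load("pics/top0rgb.npy").astype(int);df=np.abs(o-q).max(2)>60
for n,(x,y) in dict(tape=(253,229),bottle=(387,224),marker=(425,176)).items(): print(n,df[y-12:y+12,x-12:x+12].sum())
E
```

```text
17.65 [ 499.5 -232.    64.1] [1.731 1.567 1.286] [-9.6  6.2 30.4] 0.3990051055878555 0.0006085995689392356
cap top z 93.9874398439404 [ 500.49093346 -230.4527048    93.98743984] [-9.64572497  6.24005359 30.35186092]
tape 0
bottle 0
marker 69
```

View pics/scene4.png

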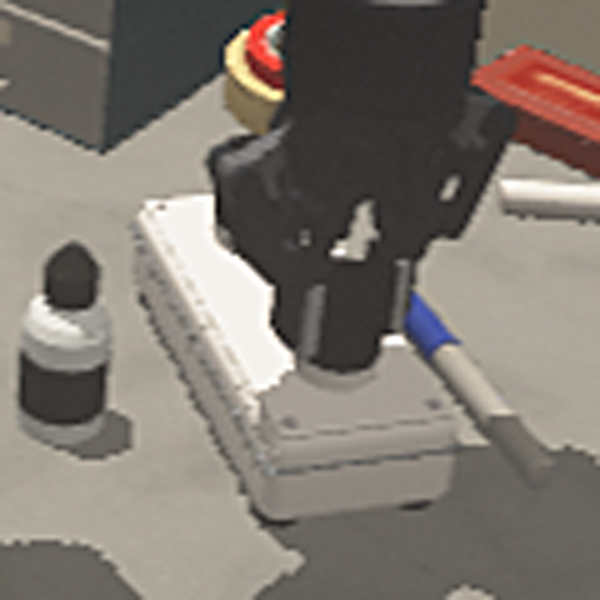

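View pics/e1.png

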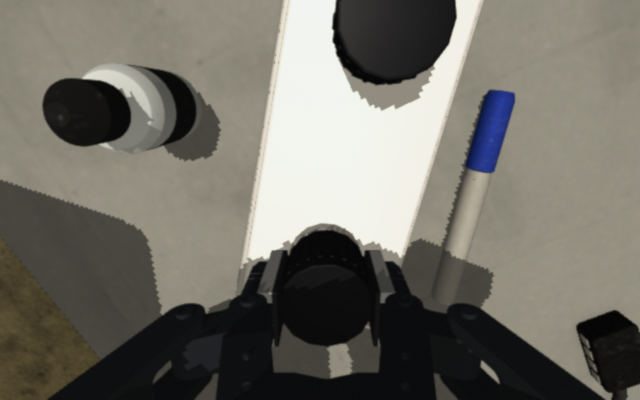

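The scene view shows the cap's rim on the collar at about (340,372), and its top measures 94.0 mm. The bottle and marker look unmoved; the 69 changed pixels at the marker come from the arm or its shadow in the top view. Handing in while still pressing.

```bash
python3 -c "
from rig import order
print(order.sign_off())"
```

```text
the job is handed in; nothing more can be done
None
```

The middle-sized cap is on the open neck, clicked past the bead and sitting on the collar. I handed the job in at about 17.8 s with the gripper still holding it and pushing down.

**Click:** The bead first resisted at the expected height. The vertical force read 8 N, then flipped to −9.7 N as the rib passed. I did not record the peak, because force is only read at the end of each move.

**Home:** The cap met a hard stop at TCP height 64.1 mm, as predicted, with about 30 N of downward push. Its top then measured 94.0 mm above the desk, matching the given height. At that push there was also about 11 N sideways.

**Bystanders:** The tape measure and ink bottle showed no change in the top view. The marker area had 69 changed pixels, which I put down to the arm or its shadow, since the marker looks unmoved in the scene view.

**Disagreement:** The top camera placed the neck about 6 mm off from the wrist camera. I used the wrist measurements, and the fit bore them out.

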